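# Put the baby jars away in their pantry caddies

## Task

Clear the three small baby-food jars off the high-chair tray: lift each one over the lip of the pantry caddy of its lid's colour and lower it in, without letting it fall or tipping it over, so that it stands upright on the caddy's floor. Leave the big jar and the spoon where they are on the tray.

Things in the scene. Friction and masses are not known exactly. Their poses are not given: they have to be found in the camera images.
- jar_yellow: small glass baby-food jar with a yellow screw lid and a pale paper band; round, 52 mm in diameter (glass body up to 49 mm, then a short neck 5 mm narrower all round, then the 52 mm lid over the top 16 mm), 75 mm high, about 160 g, loose, stands upright on the tray, whose floor is 8 mm above the worktop. Origin: centre of its underside, z up.
- jar_green: small glass baby-food jar with a green screw lid and a pale paper band; round, 52 mm in diameter (glass body up to 49 mm, then a short neck 5 mm narrower all round, then the 52 mm lid over the top 16 mm), 75 mm high, about 160 g, loose, stands upright on the tray, whose floor is 8 mm above the worktop. Origin: centre of its underside, z up.
- jar_blue: small glass baby-food jar with a blue screw lid and a pale paper band; round, 52 mm in diameter (glass body up to 49 mm, then a short neck 5 mm narrower all round, then the 52 mm lid over the top 16 mm), 75 mm high, about 160 g, loose, stands upright on the tray, whose floor is 8 mm above the worktop. Origin: centre of its underside, z up.
- caddy_yellow: small square pantry caddy, fixed to the worktop beside the tray: white floor 6 mm thick with a yellow pad on it, a retaining lip all round, yellow on two opposite sides (its local -x and +x) and white on the other two. 92 mm square outside, 80 mm square inside, lip 6 mm thick, its top 31 mm above the worktop (25 mm above the caddy's floor). Origin: centre of its underside, at worktop height; z up, x and y along its sides.
- caddy_green: small square pantry caddy, fixed to the worktop beside the tray: white floor 6 mm thick with a green pad on it, a retaining lip all round, green on two opposite sides (its local -x and +x) and white on the other two. 92 mm square outside, 80 mm square inside, lip 6 mm thick, its top 31 mm above the worktop (25 mm above the caddy's floor). Origin: centre of its underside, at worktop height; z up, x and y along its sides.
- caddy_blue: small square pantry caddy, fixed to the worktop beside the tray: white floor 6 mm thick with a blue pad on it, a retaining lip all round, blue on two opposite sides (its local -x and +x) and white on the other two. 92 mm square outside, 80 mm square inside, lip 6 mm thick, its top 31 mm above the worktop (25 mm above the caddy's floor). Origin: centre of its underside, at worktop height; z up, x and y along its sides.
- big_jar: bystander: big glass jar, also with a blue lid, clearly bigger than the baby jars: 68 mm in diameter, 105 mm high, loose, upright on the tray. Not a baby jar; stays where it is. Origin: centre of its underside.
- bowl: bystander: orange suction bowl, stuck fast to the tray, 110 mm across the rim, 45 mm high, empty. Origin: centre of its underside.
- spoon: bystander: small steel spoon lying loose on the tray, 130 mm long, handle 20 mm thick. Origin: about the middle of its length, underside; x runs along it towards the spoon's bowl. Stays where it is.
- busy_board: bystander: white plastic busy board with a red flap door and a steel latch, stuck flat on the tray at its right-hand end, 220 mm (x) by 90 mm (y), up to 37 mm above the tray floor. Origin: centre of its underside. The grey tray's floor is 8 mm above the worktop (worktop height is z = 0) and its rim 22 mm; the tray is 400 mm by 620 mm.

How it is judged:
At the end, for the whole second after the job is handed in: Each of the three small jars stands upright (within 0.1 rad), at rest and released, on the floor of the caddy of its lid's colour, inside the lip (centres within 23 mm, underside within 5 mm of the floor); the big jar is upright; big jar and spoon are within 30 mm of where they began (horizontal distance between jar_yellow and caddy_yellow below 0.023 m and z of jar_yellow in the frame of caddy_yellow between 0.002 and 0.011 m and angle between each of jar_yellow, jar_green, jar_blue, big_jar's own z axis and vertical below 0.1 rad and linear speed of each of jar_yellow, jar_green, jar_blue below 0.02 m/s and horizontal distance between jar_green and caddy_green below 0.023 m and z of jar_green in the frame of caddy_green between 0.002 and 0.011 m and horizontal distance between jar_blue and caddy_blue below 0.023 m and z of jar_blue in the frame of caddy_blue between 0.002 and 0.011 m and distance of each of big_jar, spoon from where it was at the start of the episode below 0.03 m); the robot touches nothing.
It fails at once if the big jar is shifted more than 30 mm or tipped (distance of big_jar from where it was at the start of the episode above 0.03 m or angle between big_jar's own z axis and vertical above 0.4 rad).
It fails at once if the spoon is shifted more than 30 mm (distance of spoon from where it was at the start of the episode above 0.03 m).
It fails at once if a baby jar is tipped over (more than 45 degrees) (angle between any of jar_yellow, jar_green, jar_blue's own z axis and vertical above 0.79 rad).
It fails at once if a baby jar is let fall by more than about 30 mm (faster than 0.75 m/s within 50 mm of the worktop) ((linear speed of jar_yellow above 0.75 m/s and height (world z) of jar_yellow below 0.05 m) or (linear speed of jar_green above 0.75 m/s and height (world z) of jar_green below 0.05 m) or (linear speed of jar_blue above 0.75 m/s and height (world z) of jar_blue below 0.05 m)).
It also fails if it takes over 90 s, if anything falls off the work surface, if the arm or the gripper's body presses on something with over 40 N, if the wrist force passes 120 N, or if a joint passes its speed limit or range.

## Robot

A 6-joint arm with a two-finger parallel gripper is mounted at the origin on the work surface. World frame = base frame: x ahead of the robot, y to its left, z up, the work surface at z = 0. Lengths are in m, angles in rad, forces in N, time in s.
With the tool pointing down it reaches from about 0.375 to 0.925 m from the base axis. Payload 5.7 kg.
Tool frame: the origin (TCP) lies between the finger pads; the fingertips stand 25 mm ahead of it and the grasp point (between the pads) lies 6 mm ahead of it; z points along the fingers, y is the line along which they close (so a half turn about z gives the same grasp; the last joint's range is limited). The gripper opens to 88 mm and grips with 3 to 60 N. Pads are 20 mm wide; open, the fingers measure 115 mm over their backs; the gripper's body (75 mm by 178 mm) begins 61 mm behind the grasp point.
Start: joints at [1.18, 0.359, 1.51, -0, 1.272, -0.115], TCP at [0.163, 0.577, 0.248] pointing down, gripper open.
Joint ranges: [-2.97, 2.97], [-1.01, 2.36], [0.21, 2.38], [-0.96, 4.11], [0.2, 2.71], [-2.98, 2.98]. Speed limits (rad/s): [2.39, 2.39, 3.14, 3.14, 3.14, 3.14].

## Interface

Orientations are given as a 3x3 rotation matrix whose columns are the frame's x, y, z axes.
In Python, from bench import robot, camera gives the robot as it stands. The module is installed in compiled form; this text tells all that it offers.
- The arm moves only by the tool arm_command, never from a script. Its argument "moves" is a list of rows, each an object of numbers: "x", "y", "z": the shift along the tool's x, y, z in cm; "roll": the turn about the tool's z in degrees; "fingers": the opening, from 0 (shut) to 1 (fully open). In form: [{"x": .., "y": .., "z": .., "roll": .., "fingers": ..}, ...]. A call has 1 to 12 rows; each row shifts and turns the commanded pose from where the row before left it, along the tool's axes as they then stand; what a row does not reach is not made up. A row lasts 1/8 s, in which the tool goes at most 62.5 mm and 10.7 degrees, less where a joint would pass 70% of its speed; a pose out of reach is approached as far as the arm can. A call with a gripper value outside its range is refused whole. The fingers move at their own pace and stop on an object; the grip force is fixed at half the most. Time passes only in rows, so rows that do not move let the fingers close. It gives the time, the measured TCP pose, the force, the opening and the grip force at its end, in the units of the state.
- robot.sense(): the state, without advancing time (a new reading comes with each control period).
- camera(name): name is "scene" or "top" or "wrist"; returns a dict with "img" (420x560x3 uint8, blue, green, red), "vfov" (degrees; the focal length in pixels is half the picture's height over the tangent of half this angle, whatever the lens; pixels are square), "cx", "cy" (the principal point, pixels), "dist_coeffs" ([k1, k2, p1, p2, k3] as OpenCV has them; the pictures are not rectified), "world_to_cam" (4x4, takes a point from world to camera coordinates); the wrist camera has in their place "T_tool_cam" (4x4, takes a point from camera to tool coordinates, whose origin is the TCP and whose axes are the flange's). Camera axes: x right, y up, looking along -z (the intrinsics and any distortion apply to the point x, -y, -z); pixel columns grow to the right and rows downward; lengths in m; the calibration is good to about 2 mm. A picture is of the moment at which its call begins: read the wrist's pose just before it. There is no depth.
- robot.finish_job(): hands the job in; it is judged then, once.
The state is a dict: "clock": time; "joints": joint angles; "qvel": joint speeds; "joint_torque": joint torques, N m; "eef_pos": TCP position; "eef_rot": TCP orientation; "force": force on the tool from outside, world axes, zero at the start; "wrist_torque": the same for the moment, N m; "gripper_width": opening from 0.0 (shut) to 1.0 (fully open); "gripper_force": force on a finger pad.
Only numpy, scipy, OpenCV 4.12 (cv2) and the standard library are available. Lean on these libraries where they do the work, as an engineer would, in place of code of your own. Each camera call takes 0.05 s, during which the arm holds its last target. There are 200 camera calls.

## Working session

There is one attempt and no reset: what is moved stays moved. The work goes in short steps, Python scripts to look and compute and a tool call to move; the robot and the scene stay as the last step left them, time stands still between calls to the robot, and variables do not carry over. Pictures are saved under pics/ and viewed, at most 14 in all, crops included, and the job is handed in when it is done.

Besides the shell and the picture viewer there is one more tool, called by a JSON object that holds its "fn" and its "kwargs". arm_command: Moves the arm, as the interface text tells. Its arguments: {"type":"object","properties":{"moves":{"type":"array","items":{"type":"object","properties":{"x":{"type":"number"},"y":{"type":"number"},"z":{"type":"number"},"roll":{"type":"number"},"fingers":{"type":"number"}}}}},"required":["moves"]}

```bash
mkdir -p pics
python3 - <<'E'
from bench import robot,camera
import cv2
s=robot.sense()
print({k:s[k] for k in ['clock','eef_pos','eef_rot','gripper_width']})
for n in ['top','scene']:
    c=camera(n); cv2.imwrite(f'pics/{n}0.png',c['img']); print(n,c['vfov'],c['cx'],c['cy'],c['dist_coeffs'],c['world_to_cam'])
E
```

```text
{'clock': 0.0, 'eef_pos': array([0.16314813, 0.57673089, 0.24682652]), 'eef_rot': array([[-9.62212103e-01,  2.72300216e-01, -6.78616808e-04],
       [ 2.72300991e-01,  9.62210659e-01, -1.67834741e-03],
       [ 1.95957962e-04, -1.79971422e-03, -9.99998361e-01]]), 'gripper_width': 1.0001474160371306}
top 50.27356132924264 282.48691983862875 204.21870459262374 [-0.0910855  0.         0.         0.         0.       ] [[ 0.0100735  -0.99975165 -0.01987858 -0.02425499]
 [ 0.99669185  0.00843539  0.08083439 -0.55019756]
 [-0.08064663 -0.02062711  0.9965293  -1.2991262 ]
 [ 0.          0.          0.          1.        ]]
scene 56.1839151853614 278.5083013241185 210.60631142312286 [-0.10691633  0.          0.          0.          0.        ] [[ 0.4117011   0.91124779  0.0113872  -0.17503462]
 [-0.74365479  0.32870767  0.58217594  0.39637884]
 [ 0.52676348 -0.24815062  0.81298309 -1.27649362]
 [ 0.          0.          0.          1.        ]]
```

```bash
cat > h.py <<'E'
import numpy as np,cv2
from bench import robot,camera
def K(c):
    f=210/np.tan(np.radians(c['vfov']/2)); return np.array([[f,0,c['cx']],[0,f,c['cy']],[0,0,1]])
def pose(c,s=None):
    if 'world_to_cam' in c: return np.array(c['world_to_cam'])
    T=np.eye(4);T[:3,:3]=s['eef_rot'];T[:3,3]=s['eef_pos']
    return np.linalg.inv(T@np.array(c['T_tool_cam']))
def back(c,uv,z,W):
    p=cv2.undistortPoints(np.array([[uv]],float),K(c),np.array(c['dist_coeffs']))[0,0]
    d=W[:3,:3].T@np.array([p[0],-p[1],-1]); o=-W[:3,:3].T@W[:3,3]
    return o+d*(z-o[2])/d[2]
def proj(c,P,W):
    q=(W[:3,:3]@np.atleast_2d(P).T).T+W[:3,3]; q=q*[1,-1,-1]
    return cv2.projectPoints(q,np.zeros(3),np.zeros(3),K(c),np.array(c['dist_coeffs']))[0][:,0]
E
python3 - <<'E'
import cv2
i=cv2.imread('pics/top0.png'); cv2.imwrite('pics/top0b.png',cv2.resize(i,(800,600),interpolation=3))
E
```

```text
(no output)
```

View pics/top0b.png

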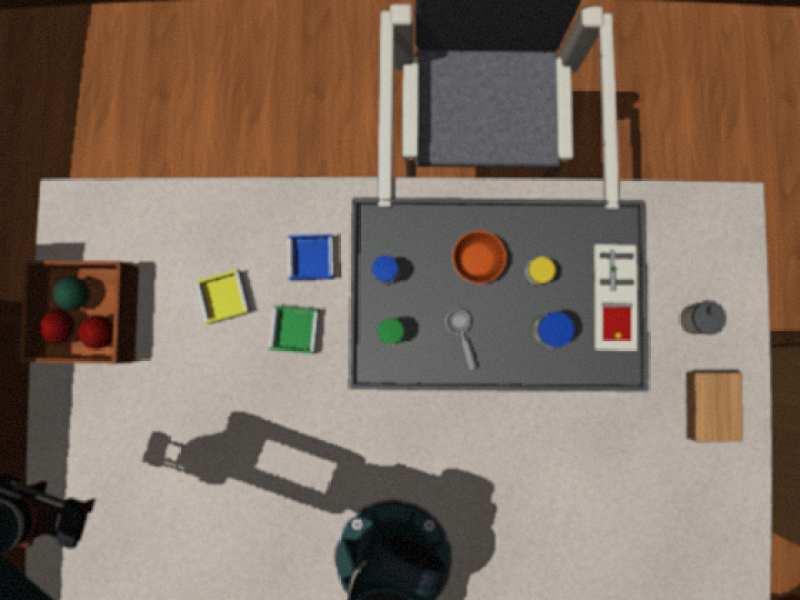

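View pics/scene0.png

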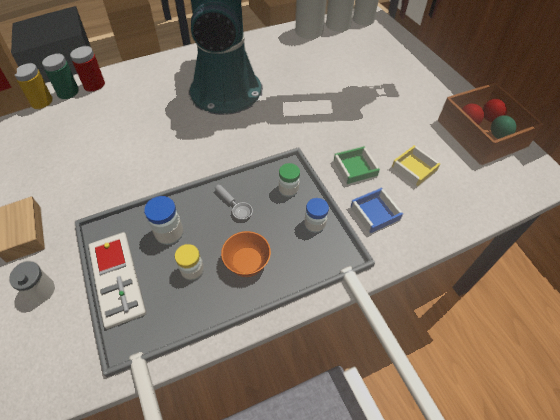

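The top view (800x600) shows the lids at blue (385,269), green (391,331), yellow (542,270) and big jar (557,329). The caddies are at yellow (224,296), green (296,330) and blue (312,258). The scene view agrees. Next I'll measure positions by colour in both cameras.

Run:
```python
from h import *
hsv={'y':((22,110,90),(35,255,255)),'g':((50,90,50),(85,255,255)),'b':((108,120,70),(130,255,255))}
win={'top':{'y':[(379,189),(157,207)],'g':[(274,232),(207,231)],'b':[(270,188),(218,180)]},
 'scene':{'y':[(187,254),(416,164)],'g':[(289,172),(356,165)],'b':[(317,207),(377,210)]}}
for n in win:
    c=camera(n);W=pose(c);h=cv2.cvtColor(c['img'],cv2.COLOR_BGR2HSV)
    for k in 'ygb':
        m=cv2.inRange(h,*hsv[k]); N,l,st,ce=cv2.connectedComponentsWithStats(m)
        for (u,v),nm,z in zip(win[n][k],['jar','caddy'],[.083,.012]):
            j=min((i for i in range(1,N) if st[i,4]>40),key=lambda i:np.hypot(*(ce[i]-[u,v])))
            if nm=='jar' and n=='scene': z=.079
            out=back(c,ce[j],z,W).round(4)[:2]
            r=''
            if nm=='caddy':
                pts=np.argwhere(l==j)[:,::-1]; w=np.array([back(c,p,z,W)[:2] for p in pts],np.float32); rr=cv2.minAreaRect(w); r=(np.round(rr[0],4),np.round(rr[1],3),round(rr[2],1))
            print(n,k,nm,ce[j].round(1),st[j,4],out,r)
```

```text
top y jar [379.1 188.6] 287 [ 0.592  -0.2927] 
top y caddy [156.1 207.3] 708 [0.5388 0.3617] (array([0.5391, 0.3637]), array([0.094, 0.089]), 16.3)
top g jar [273.2 231.3] 271 [0.4692 0.0049] 
top g caddy [206.1 230.2] 707 [0.4717 0.208 ] (array([0.4718, 0.2083]), array([0.084, 0.093]), 83.2)
top b jar [269.3 187.4] 268 [0.5928 0.0174] 
top b caddy [217.9 179.8] 707 [0.6232 0.1759] (array([0.6232, 0.1772]), array([0.092, 0.087]), 1.5)
scene y jar [186.7 255.5] 462 [ 0.5942 -0.2908] 
scene y caddy [418.1 166.3] 420 [0.5414 0.3718] (array([0.5347, 0.3813]), array([0.083, 0.091]), 13.5)
scene g jar [289.1 170.9] 250 [0.4673 0.0087] 
scene g caddy [355.8 166.4] 362 [0.4729 0.2103] (array([0.471 , 0.2201]), array([0.088, 0.065]), 85.5)
scene b jar [317.1 206.6] 311 [0.592  0.0214] 
scene b caddy [376.1 211.8] 496 [0.6253 0.1784] (array([0.6226, 0.1864]), array([0.072, 0.085]), 3.2)
```

{"fn": "arm_command", "kwargs": {"moves": [{"roll": -7.9, "fingers": 1}, {"roll": -7.9}, {"x": -3.5, "y": -4.5}, {"x": -3.5, "y": -4.5}, {"x": -3.5, "y": -4.5}, {"x": -3.5, "y": -4.5}, {"x": -3.5, "y": -4.5}, {"x": -3.5, "y": -4.5}, {"x": -3.5, "y": -4.5}, {"x": -3.5, "y": -4.5}, {"x": -3.5, "y": -4.5}, {"x": -3.5, "y": -4.5}]}}

```text
invalid input
```

{"fn": "arm_command", "kwargs": {"moves": [{"x": 0, "y": 0, "z": 0, "roll": -7.9, "fingers": 1}, {"x": 0, "y": 0, "z": 0, "roll": -7.9, "fingers": 1}, {"x": -3.5, "y": -4.5, "z": 0, "roll": 0, "fingers": 1}, {"x": -3.5, "y": -4.5, "z": 0, "roll": 0, "fingers": 1}, {"x": -3.5, "y": -4.5, "z": 0, "roll": 0, "fingers": 1}, {"x": -3.5, "y": -4.5, "z": 0, "roll": 0, "fingers": 1}, {"x": -3.5, "y": -4.5, "z": 0, "roll": 0, "fingers": 1}, {"x": -3.5, "y": -4.5, "z": 0, "roll": 0, "fingers": 1}, {"x": -3.5, "y": -4.5, "z": 0, "roll": 0, "fingers": 1}, {"x": -3.5, "y": -4.5, "z": 0, "roll": 0, "fingers": 1}]}}

```text
clock: 1.45
eef_pos: [0.4443, 0.2157, 0.2477]
eef_rot: [[-1.0, 0.0, 0.0], [0.0, 1.0, 0.0], [-0.0, 0.0, -1.0]]
force: [0.9, -0.1, -0.2]
gripper_width: 0.999
gripper_force: 0.0
```

{"fn": "arm_command", "kwargs": {"moves": [{"x": -3.7, "y": -4.9, "z": 0, "roll": 0, "fingers": 1}, {"x": -3.7, "y": -4.9, "z": 0, "roll": 0, "fingers": 1}, {"x": -3.7, "y": -4.9, "z": 0, "roll": 0, "fingers": 1}, {"x": -3.7, "y": -4.9, "z": 0, "roll": 0, "fingers": 1}, {"x": 0, "y": 0, "z": 0, "roll": 0, "fingers": 1}, {"x": 0, "y": 0, "z": 0, "roll": 0, "fingers": 1}]}}

```text
clock: 2.2
eef_pos: [0.5906, 0.0215, 0.2472]
eef_rot: [[-1.0, 0.001, -0.002], [0.001, 1.0, 0.001], [0.002, 0.001, -1.0]]
force: [-0.2, 0.4, 0.7]
gripper_width: 1.004
gripper_force: 0.0
```

Run:
```python
from h import *
s=robot.sense();c=camera('wrist');cv2.imwrite('pics/w1.png',c['img']);W=pose(c,s);print(s['eef_pos'],c['T_tool_cam'])
m=cv2.inRange(cv2.cvtColor(c['img'],cv2.COLOR_BGR2HSV),(108,120,70),(130,255,255))
N,l,st,ce=cv2.connectedComponentsWithStats(m)
for j in range(1,N):
    if st[j,4]>100: print(ce[j],st[j],back(c,ce[j],.083,W), back(c,ce[j],.012,W))
```

```text
[0.59059963 0.02151954 0.24716438] [[ 3.99966898e-04  9.53003082e-01  3.02960336e-01  8.35475413e-02]
 [ 9.99999789e-01 -2.26119006e-04 -6.08907114e-04  3.59562817e-04]
 [-5.11785266e-04  3.02960516e-01 -9.53002972e-01 -1.36803249e-01]
 [ 0.00000000e+00  0.00000000e+00  0.00000000e+00  1.00000000e+00]]
[407.02019364 198.49543568] [ 370  168   84   66 3615] [0.59330075 0.14904021 0.083     ] [0.61358456 0.17902521 0.012     ]
[280.16137295 196.5932377 ] [ 255  172   51   50 1952] [0.59125703 0.02040904 0.083     ] [0.61105893 0.02006312 0.012     ]
[408.00466563 239.32037325] [373 233  72  13 643] [0.63821772 0.15560366 0.083     ] [0.66909284 0.18713631 0.012     ]
```

View pics/w1.png

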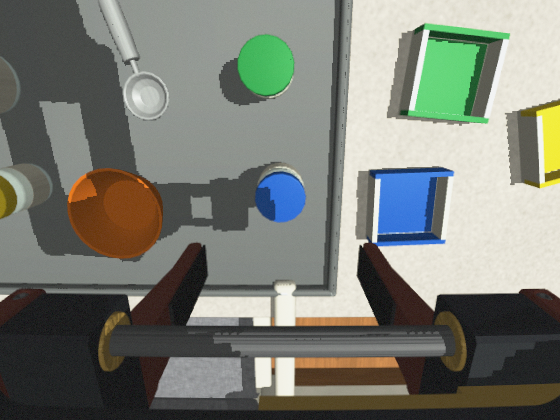

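The wrist view shows the blue lid at (280,197), which works out to (0.591, 0.020). The gripper is right above it, so I descend.

{"fn": "arm_command", "kwargs": {"moves": [{"x": 0, "y": 0, "z": 4.2, "roll": 0, "fingers": 1}, {"x": 0, "y": 0, "z": 4.2, "roll": 0, "fingers": 1}, {"x": 0, "y": 0, "z": 4.2, "roll": 0, "fingers": 1}, {"x": 0, "y": -0.1, "z": 2.5, "roll": 0, "fingers": 1}, {"x": 0, "y": 0, "z": 1.6, "roll": 0, "fingers": 1}, {"x": 0, "y": 0, "z": 0, "roll": 0, "fingers": 1}, {"x": 0, "y": 0, "z": 0, "roll": 0, "fingers": 0.3}, {"x": 0, "y": 0, "z": 0, "roll": 0, "fingers": 0.3}, {"x": 0, "y": 0, "z": 0, "roll": 0, "fingers": 0.3}, {"x": 0, "y": 0, "z": 0, "roll": 0, "fingers": 0.3}, {"x": 0, "y": 0, "z": 0, "roll": 0, "fingers": 0.3}]}}

```text
clock: 3.62
eef_pos: [0.5917, 0.0202, 0.0811]
eef_rot: [[-1.0, 0.0, 0.001], [0.0, 1.0, -0.0], [-0.001, -0.0, -1.0]]
force: [-1.3, -0.2, 2.1]
gripper_width: 0.584
gripper_force: 30.0
```

Run:
```python
from h import *
s=robot.sense();c=camera('wrist')
W=pose(c,{'eef_pos':np.array([.5906,.0215,.2472]),'eef_rot':np.array([[-1,.001,-.002],[.001,1,.001],[.002,.001,-1]])})
for q in ([(371,170),(453,170),(447,242),(373,244)],[(417,25),(508,36),(489,121),(401,115)]):
    p=np.array([back(c,u,.031,W)[:2] for u in q]);print(p.round(3).tolist(),p.mean(0))
```

```text
[[0.574, 0.125], [0.574, 0.221], [0.665, 0.229], [0.667, 0.136]] [0.61981298 0.17763609]
[[0.424, 0.161], [0.432, 0.258], [0.518, 0.253], [0.513, 0.153]] [0.47155647 0.20638155]
```

{"fn": "arm_command", "kwargs": {"moves": [{"x": 0, "y": 0, "z": -2, "roll": 0, "fingers": 0.3}, {"x": 0, "y": 0, "z": -3, "roll": 0, "fingers": 0.3}, {"x": 0, "y": 0, "z": -3, "roll": 0, "fingers": 0.3}, {"x": -0.6, "y": 2, "z": 0, "roll": 0, "fingers": 0.3}, {"x": -0.6, "y": 3, "z": 0, "roll": 0, "fingers": 0.3}, {"x": -0.6, "y": 3, "z": 0, "roll": 0, "fingers": 0.3}, {"x": -0.6, "y": 3, "z": 0, "roll": 0, "fingers": 0.3}, {"x": -0.6, "y": 3, "z": 0, "roll": 0, "fingers": 0.3}, {"x": 0, "y": 1.6, "z": 0, "roll": 0, "fingers": 0.3}, {"x": 0, "y": 0, "z": 0, "roll": 0, "fingers": 0.3}, {"x": 0, "y": 0, "z": 0, "roll": 0, "fingers": 0.3}]}}

```text
clock: 5.05
eef_pos: [0.6208, 0.1756, 0.1601]
eef_rot: [[-1.0, 0.0, -0.001], [0.0, 1.0, -0.001], [0.001, -0.001, -1.0]]
force: [1.1, -0.2, -1.3]
gripper_width: 0.587
gripper_force: 30.0
```

{"fn": "arm_command", "kwargs": {"moves": [{"x": -0.1, "y": 0.1, "z": 3, "roll": 0, "fingers": 0.3}, {"x": 0, "y": 0, "z": 2.5, "roll": 0, "fingers": 0.3}, {"x": 0, "y": 0, "z": 1.5, "roll": 0, "fingers": 0.3}, {"x": 0, "y": 0, "z": 0.7, "roll": 0, "fingers": 0.3}, {"x": 0, "y": 0, "z": 0.2, "roll": 0, "fingers": 0.3}, {"x": 0, "y": 0, "z": 0, "roll": 0, "fingers": 0.3}, {"x": 0, "y": 0, "z": 0, "roll": 0, "fingers": 0.3}]}}

```text
clock: 5.92
eef_pos: [0.6229, 0.1774, 0.0825]
eef_rot: [[-1.0, -0.0, 0.001], [-0.0, 1.0, 0.0], [-0.001, 0.0, -1.0]]
force: [-0.1, -0.9, -1.8]
gripper_width: 0.589
gripper_force: 30.0
```

{"fn": "arm_command", "kwargs": {"moves": [{"x": 0, "y": 0, "z": 0.2, "roll": 0, "fingers": 0.3}, {"x": 0, "y": 0, "z": 0.1, "roll": 0, "fingers": 0.3}, {"x": 0, "y": 0, "z": 0, "roll": 0, "fingers": 0.3}]}}

```text
clock: 6.3
eef_pos: [0.6226, 0.1773, 0.0791]
eef_rot: [[-1.0, -0.0, 0.001], [-0.0, 1.0, -0.0], [-0.001, -0.0, -1.0]]
force: [-0.3, -0.9, 2.7]
gripper_width: 0.584
gripper_force: 30.0
```

{"fn": "arm_command", "kwargs": {"moves": [{"x": 0, "y": 0, "z": 0, "roll": 0, "fingers": 1}, {"x": 0, "y": 0, "z": 0, "roll": 0, "fingers": 1}, {"x": 0, "y": 0, "z": 0, "roll": 0, "fingers": 1}, {"x": 0, "y": 0, "z": 0, "roll": 0, "fingers": 1}, {"x": 0, "y": 0, "z": -4, "roll": 0, "fingers": 1}, {"x": 0, "y": 0, "z": -5, "roll": 0, "fingers": 1}, {"x": 0, "y": 0, "z": -4, "roll": 0, "fingers": 1}, {"x": 3.8, "y": -4.3, "z": 0, "roll": 0, "fingers": 1}, {"x": 3.8, "y": -4.3, "z": 0, "roll": 0, "fingers": 1}, {"x": 3.8, "y": -4.3, "z": 0, "roll": 0, "fingers": 1}, {"x": 3.8, "y": -4.3, "z": 0, "roll": 0, "fingers": 1}, {"x": 0, "y": 0, "z": 0, "roll": 0, "fingers": 1}]}}

```text
clock: 7.8
eef_pos: [0.4673, 0.0035, 0.2086]
eef_rot: [[-1.0, 0.004, -0.002], [0.004, 1.0, -0.0], [0.002, -0.0, -1.0]]
force: [0.6, -0.4, -1.1]
gripper_width: 1.001
gripper_force: 0.0
```

{"fn": "arm_command", "kwargs": {"moves": [{"x": 0, "y": 0, "z": 0, "roll": 0, "fingers": 1}]}}

```text
clock: 7.92
eef_pos: [0.4713, 0.0054, 0.2091]
eef_rot: [[-1.0, 0.001, 0.002], [0.001, 1.0, 0.0], [-0.002, 0.0, -1.0]]
force: [0.4, -0.4, -0.2]
gripper_width: 1.0
gripper_force: 0.0
```

Run:
```python
from h import *
s=robot.sense();c=camera('wrist');W=pose(c,s);print(s['eef_pos'])
m=cv2.inRange(cv2.cvtColor(c['img'],cv2.COLOR_BGR2HSV),(50,90,50),(85,255,255))
N,l,st,ce=cv2.connectedComponentsWithStats(m)
for j in range(1,N):
    if st[j,4]>100: print(ce[j],st[j],back(c,ce[j],.083,W), back(c,ce[j],.012,W))
d=camera('scene')['img'][120:260,260:460]
a=np.hstack([cv2.resize(c['img'],(400,300)),cv2.resize(d,(400,280))[:, :].copy() if 0 else cv2.copyMakeBorder(cv2.resize(d,(400,280)),10,10,0,0,0)])
cv2.imwrite('pics/a2.png',a)
```

```text
[0.47127873 0.00536433 0.20908494]
[468.42490672 179.875     ] [ 431  143   97   78 4288] [0.44653989 0.16916379 0.083     ] [0.46249189 0.2133109  0.012     ]
[283.59056974 201.98860511] [ 255  174   58   57 2545] [0.46667524 0.00740763 0.083     ] [0.48806819 0.00784515 0.012     ]
[460.03594352 225.99743261] [415 217  88  18 779] [0.48974067 0.16923254 0.083     ] [0.51736634 0.21339822 0.012     ]
```

View pics/a2.png

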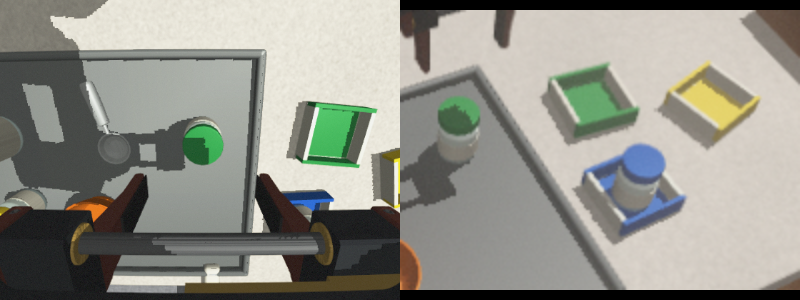

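The blue jar stands upright in its caddy. The green lid at (284,202) in full-size wrist pixels works out to (0.467, 0.007), so I make a small shift and descend.

{"fn": "arm_command", "kwargs": {"moves": [{"x": 0.3, "y": 0.2, "z": 3, "roll": 0, "fingers": 1}, {"x": 0, "y": 0, "z": 4, "roll": 0, "fingers": 1}, {"x": 0, "y": 0, "z": 4, "roll": 0, "fingers": 1}, {"x": 0, "y": 0, "z": 1.9, "roll": 0, "fingers": 1}, {"x": 0, "y": 0, "z": 0, "roll": 0, "fingers": 1}, {"x": 0, "y": 0, "z": 0, "roll": 0, "fingers": 0.3}, {"x": 0, "y": 0, "z": 0, "roll": 0, "fingers": 0.3}, {"x": 0, "y": 0, "z": 0, "roll": 0, "fingers": 0.3}, {"x": 0, "y": 0, "z": 0, "roll": 0, "fingers": 0.3}, {"x": 0, "y": 0, "z": 0, "roll": 0, "fingers": 0.3}]}}

```text
clock: 9.28
eef_pos: [0.4677, 0.0072, 0.0801]
eef_rot: [[-1.0, 0.0, 0.001], [0.0, 1.0, -0.0], [-0.001, -0.0, -1.0]]
force: [-1.0, -0.7, 4.1]
gripper_width: 0.582
gripper_force: 30.0
```

{"fn": "arm_command", "kwargs": {"moves": [{"x": 0, "y": 0, "z": -2, "roll": 0, "fingers": 0.3}, {"x": 0, "y": 0, "z": -3, "roll": 0, "fingers": 0.3}, {"x": 0, "y": 0, "z": -3, "roll": 0, "fingers": 0.3}, {"x": -0.4, "y": 2, "z": 0, "roll": 0, "fingers": 0.3}, {"x": 0, "y": 4, "z": 0, "roll": 0, "fingers": 0.3}, {"x": 0, "y": 4, "z": 0, "roll": 0, "fingers": 0.3}, {"x": 0, "y": 4, "z": 0, "roll": 0, "fingers": 0.3}, {"x": 0, "y": 4, "z": 0, "roll": 0, "fingers": 0.3}, {"x": 0, "y": 2, "z": 0, "roll": 0, "fingers": 0.3}, {"x": 0, "y": 0, "z": 0, "roll": 0, "fingers": 0.3}, {"x": 0, "y": 0, "z": 0, "roll": 0, "fingers": 0.3}]}}

```text
clock: 10.65
eef_pos: [0.4709, 0.2066, 0.1594]
eef_rot: [[-1.0, -0.0, -0.001], [-0.0, 1.0, -0.001], [0.001, -0.001, -1.0]]
force: [0.3, -0.9, -1.9]
gripper_width: 0.588
gripper_force: 30.0
```

{"fn": "arm_command", "kwargs": {"moves": [{"x": 0, "y": 0, "z": 3, "roll": 0, "fingers": 0.3}, {"x": 0, "y": 0, "z": 2.5, "roll": 0, "fingers": 0.3}, {"x": 0, "y": 0, "z": 1.5, "roll": 0, "fingers": 0.3}, {"x": 0, "y": 0, "z": 0.8, "roll": 0, "fingers": 0.3}, {"x": 0, "y": 0, "z": 0.2, "roll": 0, "fingers": 0.3}, {"x": 0, "y": 0, "z": 0.1, "roll": 0, "fingers": 0.3}, {"x": 0, "y": 0, "z": 0, "roll": 0, "fingers": 0.3}]}}

```text
clock: 11.52
eef_pos: [0.4718, 0.2074, 0.0792]
eef_rot: [[-1.0, -0.0, 0.001], [-0.0, 1.0, 0.0], [-0.001, 0.0, -1.0]]
force: [0.1, -0.0, -0.7]
gripper_width: 0.585
gripper_force: 30.0
```

{"fn": "arm_command", "kwargs": {"moves": [{"x": 0, "y": 0, "z": 0.1, "roll": 0, "fingers": 0.3}, {"x": 0, "y": 0, "z": 0, "roll": 0, "fingers": 1}, {"x": 0, "y": 0, "z": 0, "roll": 0, "fingers": 1}, {"x": 0, "y": 0, "z": 0, "roll": 0, "fingers": 1}, {"x": 0, "y": 0, "z": 0, "roll": 0, "fingers": 1}, {"x": 0, "y": 0, "z": -4, "roll": 0, "fingers": 1}, {"x": 0, "y": 0, "z": -5, "roll": 0, "fingers": 1}, {"x": 0, "y": 0, "z": -5, "roll": 0, "fingers": 1}, {"x": -1.2, "y": -5, "z": 0, "roll": 0, "fingers": 1}, {"x": -1.2, "y": -5, "z": 0, "roll": 0, "fingers": 1}, {"x": -1.2, "y": -5, "z": 0, "roll": 0, "fingers": 1}, {"x": -1.2, "y": -5, "z": 0, "roll": 0, "fingers": 1}]}}

```text
clock: 13.02
eef_pos: [0.5195, 0.0057, 0.2178]
eef_rot: [[-1.0, -0.0, 0.0], [-0.0, 1.0, -0.0], [-0.0, -0.0, -1.0]]
force: [0.7, 0.4, -0.3]
gripper_width: 1.0
gripper_force: 0.0
```

{"fn": "arm_command", "kwargs": {"moves": [{"x": -1.2, "y": -5, "z": 0, "roll": 0, "fingers": 1}, {"x": -1.2, "y": -5, "z": 0, "roll": 0, "fingers": 1}, {"x": -1.2, "y": -5, "z": 0, "roll": 0, "fingers": 1}, {"x": -1.2, "y": -5, "z": 0, "roll": 0, "fingers": 1}, {"x": -1.2, "y": -5, "z": 0, "roll": 0, "fingers": 1}, {"x": -1.2, "y": -5, "z": 0, "roll": 0, "fingers": 1}, {"x": 0, "y": 0, "z": 0, "roll": 0, "fingers": 1}, {"x": 0, "y": 0, "z": 0, "roll": 0, "fingers": 1}]}}

```text
clock: 14.02
eef_pos: [0.5908, -0.2922, 0.2171]
eef_rot: [[-1.0, 0.001, -0.001], [0.001, 1.0, 0.001], [0.001, 0.001, -1.0]]
force: [-0.4, 0.7, -0.9]
gripper_width: 1.001
gripper_force: 0.0
```

Run:
```python
from h import *
s=robot.sense();c=camera('wrist');W=pose(c,s);print(s['eef_pos'])
m=cv2.inRange(cv2.cvtColor(c['img'],cv2.COLOR_BGR2HSV),(22,110,90),(35,255,255))
N,l,st,ce=cv2.connectedComponentsWithStats(m)
for j in range(1,N):
    if st[j,4]>100: print(ce[j],st[j],back(c,ce[j],.083,W))
d=camera('scene')['img'][120:260,260:460]
cv2.imwrite('pics/a3.png',np.hstack([cv2.resize(c['img'],(400,300)),cv2.copyMakeBorder(cv2.resize(d,(400,280)),10,10,0,0,0)]))
```

```text
[ 0.59076585 -0.29218152  0.21713923]
[110.41726619  64.22302158] [104  58  14  13 139] [ 0.47144907 -0.43052911  0.083     ]
[282.34436275 204.44199346] [ 254  177   57   56 2448] [ 0.59055321 -0.2910839   0.083     ]
```

View pics/a3.png

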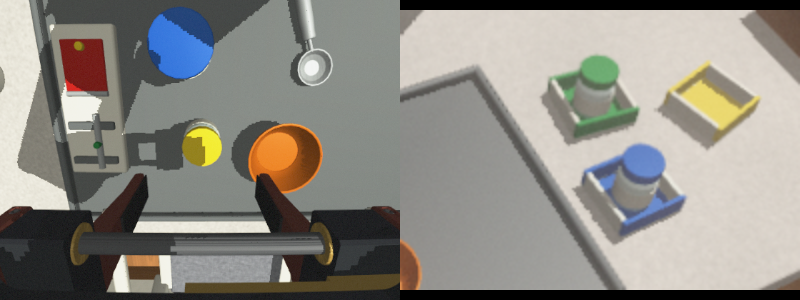

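The green jar stands upright in its caddy. The yellow lid at (282,204) works out to (0.591, -0.291), and the fingers clear the bowl, so I descend.

{"fn": "arm_command", "kwargs": {"moves": [{"x": 0, "y": 0.1, "z": 4, "roll": 0, "fingers": 1}, {"x": 0, "y": 0, "z": 4, "roll": 0, "fingers": 1}, {"x": 0, "y": 0, "z": 3.6, "roll": 0, "fingers": 1}, {"x": 0, "y": 0, "z": 2, "roll": 0, "fingers": 1}, {"x": 0, "y": 0, "z": 0, "roll": 0, "fingers": 1}, {"x": 0, "y": 0, "z": 0, "roll": 0, "fingers": 0.3}, {"x": 0, "y": 0, "z": 0, "roll": 0, "fingers": 0.3}, {"x": 0, "y": 0, "z": 0, "roll": 0, "fingers": 0.3}, {"x": 0, "y": 0, "z": 0, "roll": 0, "fingers": 0.3}, {"x": 0, "y": 0, "z": 0, "roll": 0, "fingers": 0.3}]}}

```text
clock: 15.38
eef_pos: [0.5916, -0.2919, 0.0823]
eef_rot: [[-1.0, 0.0, 0.001], [0.0, 1.0, -0.0], [-0.001, -0.0, -1.0]]
force: [-0.5, 0.7, 4.5]
gripper_width: 0.582
gripper_force: 30.0
```

{"fn": "arm_command", "kwargs": {"moves": [{"x": 0, "y": 0, "z": -2, "roll": 0, "fingers": 0.3}, {"x": 0, "y": 0, "z": -4, "roll": 0, "fingers": 0.3}, {"x": 0, "y": 0, "z": -4, "roll": 0, "fingers": 0.3}, {"x": 0, "y": 0, "z": -4, "roll": 0, "fingers": 0.3}, {"x": 0.3, "y": 2.5, "z": 0, "roll": 0, "fingers": 0.3}, {"x": 0.4, "y": 5, "z": 0, "roll": 0, "fingers": 0.3}, {"x": 0.4, "y": 5, "z": 0, "roll": 0, "fingers": 0.3}, {"x": 0.4, "y": 5, "z": 0, "roll": 0, "fingers": 0.3}, {"x": 0.4, "y": 5, "z": 0, "roll": 0, "fingers": 0.3}, {"x": 0.4, "y": 5, "z": 0, "roll": 0, "fingers": 0.3}, {"x": 0.4, "y": 5, "z": 0, "roll": 0, "fingers": 0.3}, {"x": 0.4, "y": 5, "z": 0, "roll": 0, "fingers": 0.3}]}}

```text
clock: 16.88
eef_pos: [0.5577, 0.0858, 0.2195]
eef_rot: [[-1.0, -0.0, -0.004], [-0.0, 1.0, 0.0], [0.004, 0.0, -1.0]]
force: [-0.1, -0.8, -1.8]
gripper_width: 0.581
gripper_force: 30.0
```

{"fn": "arm_command", "kwargs": {"moves": [{"x": 0.4, "y": 5, "z": 0, "roll": 0, "fingers": 0.3}, {"x": 0.4, "y": 5, "z": 0, "roll": 0, "fingers": 0.3}, {"x": 0.4, "y": 5, "z": 0, "roll": 0, "fingers": 0.3}, {"x": 0.4, "y": 5, "z": 0, "roll": 0, "fingers": 0.3}, {"x": 0.4, "y": 5, "z": 0, "roll": 0, "fingers": 0.3}, {"x": 0.1, "y": 3, "z": 0, "roll": 0, "fingers": 0.3}, {"x": 0, "y": 0, "z": 0, "roll": 0, "fingers": 0.3}, {"x": 0, "y": 0, "z": 0, "roll": 0, "fingers": 0.3}]}}

```text
clock: 17.88
eef_pos: [0.5377, 0.3625, 0.2199]
eef_rot: [[-1.0, -0.001, -0.003], [-0.001, 1.0, -0.002], [0.003, -0.002, -1.0]]
force: [-0.8, -0.7, -2.7]
gripper_width: 0.584
gripper_force: 30.0
```

Run:
```python
from h import *
s=robot.sense();c=camera('wrist');W=pose(c,s);print(s['eef_pos'])
cv2.imwrite('pics/w4.png',c['img'])
P=np.array([.539,.3635,.031]);a=np.radians(16.3);R=np.array([[np.cos(a),-np.sin(a)],[np.sin(a),np.cos(a)]])
q=[np.r_[P[:2]+R@[sx*.046,sy*.046],.031] for sx,sy in [(-1,-1),(-1,1),(1,1),(1,-1)]]
print(proj(c,q,W).round())
```

```text
[0.53771676 0.36254249 0.21993454]
[[229. 162.]
 [313. 138.]
 [334. 218.]
 [255. 240.]]
```

View pics/w4.png

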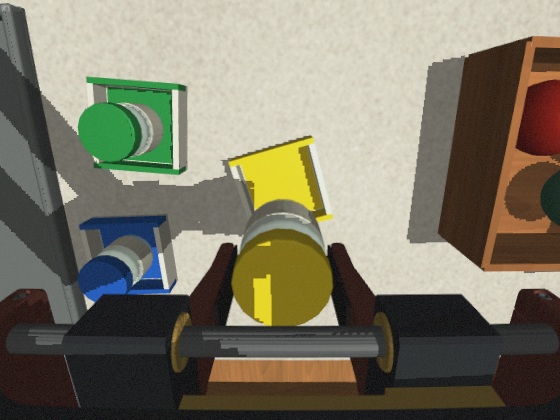

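The caddy's corners at (229,160), (312,137) and (331,217) match the prediction to within 3 px, so I lower the jar.

{"fn": "arm_command", "kwargs": {"moves": [{"x": 0, "y": 0.1, "z": 3, "roll": 0, "fingers": 0.3}, {"x": 0, "y": 0, "z": 4, "roll": 0, "fingers": 0.3}, {"x": 0, "y": 0, "z": 3, "roll": 0, "fingers": 0.3}, {"x": 0, "y": 0, "z": 2, "roll": 0, "fingers": 0.3}, {"x": 0, "y": 0, "z": 1.2, "roll": 0, "fingers": 0.3}, {"x": 0, "y": 0, "z": 0.6, "roll": 0, "fingers": 0.3}, {"x": 0, "y": 0, "z": 0.2, "roll": 0, "fingers": 0.3}, {"x": 0, "y": 0, "z": 0.2, "roll": 0, "fingers": 0.3}, {"x": 0, "y": 0, "z": 0, "roll": 0, "fingers": 0.3}, {"x": 0, "y": 0, "z": 0, "roll": 0, "fingers": 0.3}]}}

```text
clock: 19.18
eef_pos: [0.5399, 0.3646, 0.0803]
eef_rot: [[-1.0, -0.0, 0.001], [-0.0, 1.0, 0.0], [-0.001, 0.0, -1.0]]
force: [0.9, 0.0, -0.2]
gripper_width: 0.583
gripper_force: 30.0
```

{"fn": "arm_command", "kwargs": {"moves": [{"x": 0, "y": 0, "z": 0, "roll": 0, "fingers": 1}, {"x": 0, "y": 0, "z": 0, "roll": 0, "fingers": 1}, {"x": 0, "y": 0, "z": 0, "roll": 0, "fingers": 1}, {"x": 0, "y": 0, "z": 0, "roll": 0, "fingers": 1}, {"x": 0, "y": 0, "z": -4, "roll": 0, "fingers": 1}, {"x": 0, "y": 0, "z": -5, "roll": 0, "fingers": 1}, {"x": 0, "y": 0, "z": -5, "roll": 0, "fingers": 1}, {"x": 4, "y": 0, "z": 0, "roll": 0, "fingers": 1}, {"x": 4, "y": 0, "z": 0, "roll": 0, "fingers": 1}, {"x": 4, "y": 0, "z": 0, "roll": 0, "fingers": 1}, {"x": 0, "y": 0, "z": 0, "roll": 0, "fingers": 1}]}}

```text
clock: 20.55
eef_pos: [0.4163, 0.3638, 0.2196]
eef_rot: [[-1.0, -0.002, -0.002], [-0.002, 1.0, -0.001], [0.002, -0.001, -1.0]]
force: [0.5, 0.7, 0.1]
gripper_width: 1.003
gripper_force: 0.0
```

Run:
```python
from h import *
cv2.imwrite('pics/s5.png',camera('scene')['img'])
```

```text
(no output)
```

View pics/s5.png

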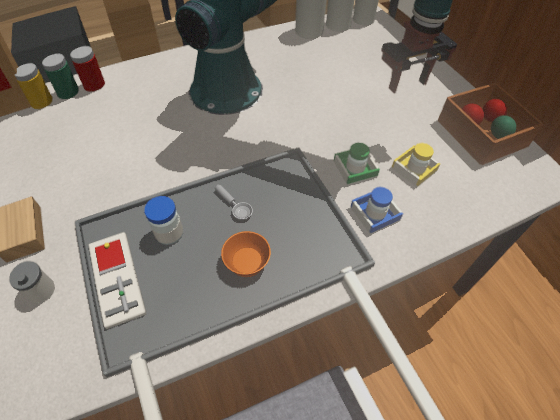

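All three jars stand upright in their own caddies, at about (359,157), (422,157) and (379,203). The big jar and spoon haven't moved and the gripper is clear, so I hand in.

```bash
python3 -c "
from bench import robot
print(robot.finish_job())"
```

```text
the job is handed in; nothing more can be done
None
```

I handed the job in at about 21 s: in the last camera picture the three baby jars stand upright in their matching caddies, and the big jar and spoon are where they began; the hand-in returned no verdict.

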